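Clamp a tape roll under the ratchet hold-down stand

ROBOT

A 7-joint arm with a two-finger parallel gripper is mounted at the origin on the work surface; the furniture and walls round the work are solid. World frame = base frame: x ahead of the robot, y to its left, z up, the work surface at z = 0. Lengths are in m, angles in rad, forces in N, time in s.
With the tool pointing down it reaches from about 0.4 to 0.85 m from the base axis. Payload 10.4 kg.
Tool frame: the origin (TCP) lies at the very end of the fingers, on their centre line; the grasp point (between the pads) lies manip.grip_depth behind it (manip.grip_depth is the distance from the TCP to the grasp point, in m); z points along the fingers, y is the line along which they close (so a half turn about z gives the same grasp; the last joint's range is limited). The gripper opens to 85 mm and grips with 20 to 120 N. Pads are 22 mm wide; open, the fingers measure 114 mm over their backs; the gripper's body (76 mm by 85 mm) begins 54 mm behind the grasp point. The pads swing forward as they close: fully open they stand 13 mm farther back than shut.
Start: joints at [1.275, 0.332, -0.065, 1.46, 0.022, 1.35, -0.088], TCP at [0.168, -0.602, 0.231] pointing down, gripper open.
Joint ranges: [-2.6, 2.6], [-0.5, 2.12], [-1.47, 1.34], [0.16, 2.42], [-1.27, 4.41], [0.06, 2.06], [-2.6, 2.6]. Speed limits (rad/s): [2.22, 2.22, 2.79, 2.79, 3.14, 3.14, 3.14].

INTERFACE

Orientations are given as a unit quaternion [w, x, y, z].
In Python, from bench import manip gives the robot as it stands.
- The arm moves only by the shell command python3 -m pendant 'ROWS' [FORCE]. ROWS is JSON, a list that holds one entry, the list of rows, each a list of 7 numbers: the shift along the tool's x, y, z in m, then the turn, a rotation vector about the tool's x, y, z in rad, then the finger opening in m, from 0 to 0.0854. In form: [[[dx, dy, dz, wx, wy, wz, gripper], ...]]. A call has 1 to 10 rows; each row is the pose to reach, as a shift and turn from the pose commanded when the call began, along the tool's axes at that moment; what a row does not reach only later rows make up. A row lasts 1/8 s, in which the tool goes at most 62.5 mm and 10.7 degrees, less where a joint would pass 70% of its speed; a pose out of reach is approached as far as the arm can. A call with a gripper value outside its range is refused whole. The fingers move at their own pace and stop on an object; FORCE is the grip in N (left out, the last holds). Time passes only in rows, so rows that repeat a pose let the fingers close. It gives the time, the measured TCP pose, the force, the opening and the grip force at its end, in the units of the state.
- manip.observe(): the state, without advancing time (a new reading comes with each control period).
- manip.camera(name): name is "side" or "top" or "wrist"; returns the picture (384x512x3 uint8, blue, green, red); there is no depth.
- manip.camera_info(name): a dict with "fx", "fy", "cx", "cy" (pixels), "origin" and "attitude" of the camera in the world; the wrist camera has in their place "mount" (4x4, takes a point from camera to tool coordinates, whose origin is the TCP and whose axes are the flange's). Camera axes: x right, y down, z forward; pixel columns grow to the right and rows downward; lengths in m; the calibration is good to about 2 mm. A picture is of the moment at which its call begins: read the wrist's pose just before it. camera_info takes no time and is no camera call.
- manip.close_job(): hands the job in; it is judged then, once.
The state is a dict: "time_s": time; "joints": joint angles; "joint_vel": joint speeds; "joint_efforts": joint torques, N m; "ee_pos": TCP position; "orientation": TCP orientation; "force": force on the tool from outside, world axes, zero at the start; "torque": the same for the moment, N m; "finger_gap": opening from 0.0 (shut) to 1.0 (fully open); "gripper_force": force on a finger pad.
Only numpy, scipy, OpenCV 4.12 (cv2) and the standard library are available. Lean on these libraries where they do the work, as an engineer would, in place of code of your own. Each camera call takes 0.05 s, during which the arm holds its last target. There are 200 camera calls.

TASK

Pull the foot of the hold-down stand up by its black knob, clicking past the pawl tooth by tooth, until you feel it meet the rubber stop (do not strain it), and let go so that the pawl holds it up. Push the tape roll gently along the table until it sits home against both steel posts, under the raised foot. Then press the red pawl lever down and keep it down until the foot has sunk onto the roll and rests on it, and let the lever go; leave the caps and the pen where they are.

Things in the scene. Friction and masses are not known exactly. Their poses are not given: they have to be found in the camera images.
- press: Hold-down stand fixed to the table: grey 12 mm plate, aluminium column 190 mm high behind, two steel posts in front (13 mm diameter, 40 mm high, axes at x -20, y +-41 mm of its frame). Origin on the table, on the axis of the sliding rail; x to its back (away from the robot), y to its left, z up. Stands turned up to 0.25 rad. The roll comes in from its front (-x).
- seat (a point): Point on the table, 61 mm in front of the rail axis (-x of the stand), where the centre of the tape roll lies when the roll touches both posts.
- head: Blue guide head on the column, 56 mm wide, 36 mm high, origin at its centre on the rail axis, 173 mm above the table. Under its +y side hangs a rubber-tipped stop screw that ends the foot's upward travel; its setting differs and is not measured: met at joint rail 0.050 to 0.066. The rubber gives about 4 N per mm; more than 20 N strains it.
- rail (a joint): Height of the vertical rail with foot and knob, m: grows upward, 0 lowest. The foot's underside is 10 mm + this above the table, so it rests on the roll at about 0.038. The pawl holds it at multiples of 0.008; let go between, it drops to the tooth below. Starts 0 to 0.016. Weighs 0.46 kg; damper 120 N per m/s: sinks at about 35 mm/s with the pawl off. Raising slowly takes 4 to 9 N.
- knob (a point): Centre of the black round knob on top of the rail: upright cylinder, 28 mm diameter, 36 mm high (18 mm above and below this point), 240 mm + joint rail above the table. Below it a 20 mm collar 6 mm high, then the 14 mm square rail; at the lowest start the head's top lies 49 mm below this point.
- foot: Foot of the rail: flat pad 34 x 78 mm and 12 mm thick with rubber sole, its middle 48 mm in front (-x of the stand) of the rail axis, on an arm; a dark lug on the rail's +y side, part of the foot, meets the stop screw. Origin on the rail axis at the height of the sole's underside.
- pawl (a joint): Angle of the sprung pawl, rad: 0 at rest (engaged), grows as the red lever is pressed down; the teeth are free beyond about 0.15; hard limit at 0.28.
- lever: Pawl lever: dark bar that sticks out level to the stand's -y side from the pawl's pivot (origin, 13 mm to -y of the rail axis, 145 mm above the table), ending in the red pad. Pressing takes about 1 to 4 N, springs back up by itself; more than 22 N bends it.
- lever_pad (a point): Centre of the upper face of the red pad (24 x 26 mm) at the lever's end, 77 mm out from the pivot, 150 mm above the table at rest; it goes down about 12 mm until the pawl is off and 21 mm to the limit.
- tape_roll: Roll of tan packing tape lying flat, 105 mm diameter, 48 mm high, about 0.11 kg, origin at the centre of its underside on the table. Starts 50 to 75 mm in front of its seat. Too wide to grip: push it low on its front side.
- cap_a: White screw cap, 47 mm diameter, 14 mm high, loose on the table to the left of the stand, to be left alone.
- cap_b: Second white screw cap, like the first, to be left alone.
- pen: Blue marker pen, 131 mm long, 15 mm thick, loose on the table to the right of the stand, to be left alone.
Things that resemble listed ones, but are neither listed nor needed, are in the scene too. There is more than one size of the tape_roll; the one meant has the size given above.

How it is judged:
On the way, in this order (a step that is already met when the one before it is completed fails the run):
1. the foot is raised until its lug presses on the rubber stop (contact force between foot and head above 1 N), for 0.04 s.
2. the roll is home within 4 mm of its seat with the foot held above it by the pawl (horizontal distance between tape_roll and seat below 0.004 m and value of joint rail above 0.042 m), for 0.2 s.
3. the pawl lever is pressed until the pawl is off, with the roll still home (value of joint pawl above 0.14 rad and contact force between the fingers and lever above 0.5 N and horizontal distance between tape_roll and seat below 0.004 m), for 0.1 s.
At the end, for the whole second after the job is handed in: The foot rests on the tape roll with its weight (more than 1.5 N, joint rail between 0.035 and 0.0405); the roll lies flat and at rest with its centre within 4 mm of the seat (value of joint rail between 0.035 and 0.0405 m and contact force between foot and tape_roll above 1.5 N and horizontal distance between tape_roll and seat below 0.004 m and angle between tape_roll's own z axis and vertical below 0.05 rad and linear speed of tape_roll below 0.01 m/s); the robot touches nothing.
It fails at once if the rubber stop is strained (over 20 N) (contact force between foot and head above 20 N).
It fails at once if the pawl lever is bent (over 22 N) (contact force between anything else and lever above 22 N).
It fails at once if the roll is pushed with more than 18 N (contact force between the fingers and tape_roll above 18 N).
It fails at once if the roll is tipped (angle between tape_roll's own z axis and vertical above 0.3 rad).
It fails at once if a cap or the pen is moved more than 15 mm (distance of any of cap_a, cap_b, pen from where it was at the start of the episode above 0.015 m).
It also fails if it takes over 72 s, if anything falls off the work surface, if the arm or the gripper's body presses on something with over 40 N, if the wrist force passes 120 N, or if a joint passes its speed limit or range.

## Working session

There is one attempt and no reset: what is moved stays moved. The work goes in short steps, Python scripts to look and compute and a shell command to move; the robot and the scene stay as the last step left them, time stands still between calls to the robot, and variables do not carry over. Pictures are saved under pics/ and viewed, at most 10 in all, crops included, and the job is handed in when it is done.

```bash
mkdir -p pics; ls; python3 - <<'E'
from bench import manip
import cv2,numpy as np
print(manip.observe()); print(manip.grip_depth)
a=manip.camera('top');b=manip.camera('side')
cv2.imwrite('pics/top0.png',a);cv2.imwrite('pics/side0.png',b)
for n in('top','side','wrist'):print(manip.camera_info(n))
E
```

```text
pics
{'time_s': 0.0, 'joints': array([ 1.27540019,  0.33285775, -0.06470736,  1.46095371,  0.02161908,
        1.34992212, -0.08849652]), 'joint_vel': array([-0.00193473, -0.00010255,  0.00252451,  0.00171542, -0.0008016 ,
       -0.00110639, -0.00045502]), 'joint_efforts': array([-2.46392701e-04, -6.25449228e+01,  4.90529963e-02, -3.91609168e+01,
        1.62002438e-02,  9.78086464e-03,  1.61318809e-06]), 'ee_pos': array([ 0.168278  , -0.60151663,  0.23051887]), 'orientation': array([-7.08598021e-04,  9.90709498e-01,  1.35993266e-01, -1.40206661e-04]), 'force': array([-0.56630482, -0.36070349, -0.11703941]), 'torque': array([0.05550525, 0.02455603, 0.03691159]), 'gripper_force': 0.0, 'finger_gap': 0.9981477974938668}
0.0187
{'fx': 348.0920621327941, 'fy': 348.0920621327941, 'cx': 256.43920760807663, 'cy': 193.88492684241612, 'origin': array([0.41873603, 0.00400493, 1.02513894]), 'attitude': array([-0.04471758,  0.70794572, -0.70435741,  0.02634072])}
{'fx': 377.86735854013375, 'fy': 377.86735854013375, 'cx': 251.99962216523764, 'cy': 192.99468860747606, 'origin': array([0.43017757, 0.79982397, 0.56010036]), 'attitude': array([ 0.02932689, -0.04216058,  0.85548059, -0.51528185])}
{'fx': 272.83591286791795, 'fy': 272.83591286791795, 'cx': 259.09486968600635, 'cy': 189.88259466562462, 'mount': array([[-6.21445495e-04, -9.64189358e-01, -2.65214056e-01,
         6.75192385e-02],
       [ 9.99999245e-01, -8.80418099e-04,  8.57589297e-04,
        -3.54705318e-05],
       [-1.06037773e-03, -2.65213323e-01,  9.64189177e-01,
        -1.41700010e-01],
       [ 0.00000000e+00,  0.00000000e+00,  0.00000000e+00,
         1.00000000e+00]])}
```

View pics/top0.png

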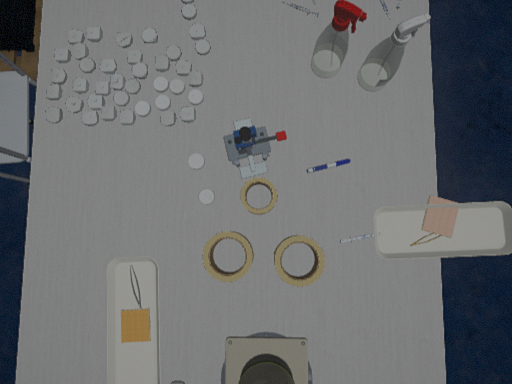

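View pics/side0.png

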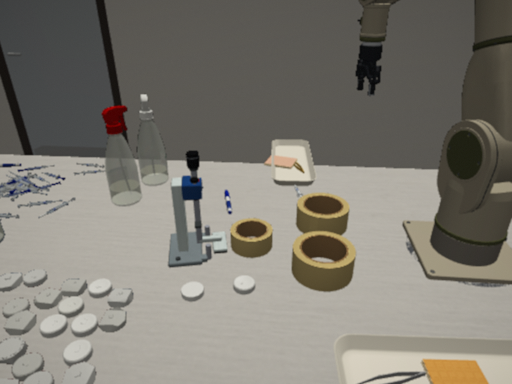

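The top view shows the stand at about (246,145), with the knob at (245,134), the red pad at (281,136) and the right-sized roll at (259,196). The two larger rolls are decoys. The side view shows the knob at (193,160) and the roll at (252,237).

```bash
cat > h.py <<'E'
import numpy as np,cv2
from bench import manip
from scipy.spatial.transform import Rotation as R
def q(w): return R.from_quat([w[1],w[2],w[3],w[0]])
def cam(n,st=None):
    i=manip.camera_info(n)
    if n=='wrist':
        T=np.eye(4);T[:3,:3]=q(st['orientation']).as_matrix();T[:3,3]=st['ee_pos'];M=T@i['mount'];return i,M[:3,:3],M[:3,3]
    return i,q(i['attitude']).as_matrix(),np.array(i['origin'])
def ray(n,u,v,st=None):
    i,A,o=cam(n,st);d=A@np.array([(u-i['cx'])/i['fx'],(v-i['cy'])/i['fy'],1]);return o,d/np.linalg.norm(d)
def plane(n,u,v,z,st=None):
    o,d=ray(n,u,v,st);return o+d*(z-o[2])/d[2]
def cross(*rs):
    A=sum(np.eye(3)-np.outer(d,d) for o,d in rs);b=sum((np.eye(3)-np.outer(d,d))@o for o,d in rs);return np.linalg.solve(A,b)
def proj(n,p,st=None):
    i,A,o=cam(n,st);c=A.T@(np.array(p)-o);return [i['fx']*c[0]/c[2]+i['cx'],i['fy']*c[1]/c[2]+i['cy']]
E
python3 - <<'E'
from h import *
t=cv2.imread('pics/top0.png');s=cv2.imread('pics/side0.png')
def blob(im,m,roi,nm):
    x0,y0,x1,y1=roi;mm=np.zeros(m.shape,np.uint8);mm[y0:y1,x0:x1]=m[y0:y1,x0:x1]
    n,l,st,c=cv2.connectedComponentsWithStats(mm);k=1+np.argmax(st[1:,4]);print(nm,st[k],c[k]);return c[k]
ti=t.astype(int);si=s.astype(int)
red=blob(t,((ti[...,2]>120)&(ti[...,1]<70)).astype(np.uint8),(265,120,300,150),'red')
P=plane('top',*red,0.150);print('pad',P)
bk=blob(t,(ti.max(2)<50).astype(np.uint8),(232,120,262,146),'knobtop')
print(plane('top',*bk,0.266))
kb=blob(s,(si.max(2)<50).astype(np.uint8),(180,145,206,175),'knobside')
hsv=cv2.cvtColor(t,cv2.COLOR_BGR2HSV)
tan=((hsv[...,0]>10)&(hsv[...,0]<32)&(hsv[...,1]>60)).astype(np.uint8)
r=blob(t,tan,(235,170,285,220),'roll')
mm=np.zeros_like(tan);mm[170:220,235:285]=tan[170:220,235:285]
c,_=cv2.findContours(mm,cv2.RETR_EXTERNAL,cv2.CHAIN_APPROX_NONE);c=max(c,key=cv2.contourArea);print(cv2.minEnclosingCircle(c),cv2.fitEllipse(c))
print('roll',plane('top',*cv2.minEnclosingCircle(c)[0],0.048))
a=cv2.resize(t[105:225,210:330],(600,600),interpolation=cv2.INTER_CUBIC)
cv2.imwrite('pics/c1.png',a)
E
```

```text
red [276 131  11  10  75] [281.02666667 135.36      ]
pad [ 0.65818861 -0.03509892  0.15      ]
knobtop [235 127  17  17 165] [243.35151515 134.76363636]
[0.62786605 0.05409085 0.266     ]
knobside [186 151  13  20 215] [192.41860465 159.72093023]
roll [241 178  36  36 490] [258.39387755 194.78979592]
((258.25933837890625, 195.54148864746094), 18.09079360961914) ((258.3916931152344, 195.42803955078125), (34.968963623046875, 35.37538528442383), 146.68455505371094)
roll [0.51258725 0.02458768 0.048     ]
```

View pics/c1.png

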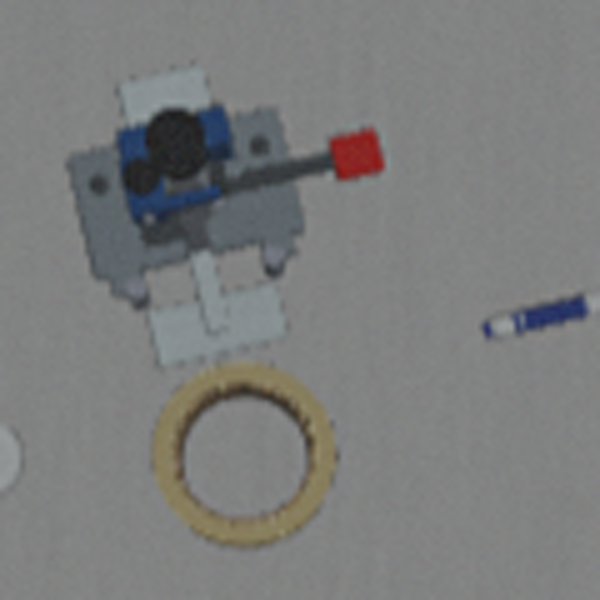

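The crop shows the knob top circle at about px (244.8,133.2), the foot ahead of it, the two posts and the roll. Next I'll move above the stand for a closer wrist view.

```bash
python3 -m pendant '[[[0.06,-0.05,-0.06,0,0,0,0.085],[0.11,-0.1,-0.12,0,0,0,0.085],[0.16,-0.14,-0.17,0,0,0,0.085],[0.21,-0.18,-0.19,0,0,0,0.085],[0.26,-0.22,-0.19,0,0,0,0.085],[0.31,-0.26,-0.19,0,0,0,0.085],[0.36,-0.30,-0.19,0,0,0,0.085],[0.41,-0.35,-0.19,0,0,0,0.085],[0.45,-0.39,-0.19,0,0,0,0.085],[0.5,-0.43,-0.19,0,0,0,0.085]]]'
python3 -m pendant '[[[0.05,-0.04,0,0,0,0,0.085],[0.09,-0.08,0,0,0,0,0.085],[0.09,-0.08,0,0,0,0,0.085],[0.09,-0.08,0,0,0,0,0.085],[0.09,-0.08,0,0,0,0,0.085]]]'
python3 - <<'E'
from h import *
st=manip.observe();print(st['ee_pos'],st['orientation'],st['joint_vel'].round(3))
w=manip.camera('wrist');cv2.imwrite('pics/w1.png',w)
np.save('w1.npy',np.r_[st['ee_pos'],st['orientation']])
E
```

```text
time_s: 1.35
ee_pos: [0.4866, -0.1245, 0.4198]
orientation: [0.0, 0.991, 0.136, 0.0]
force: [0.3, -1.1, -0.2]
finger_gap: 0.998
gripper_force: 0.0
time_s: 1.98
ee_pos: [0.5508, -0.0266, 0.4197]
orientation: [0.0, 0.991, 0.135, -0.0]
force: [-0.2, 0.5, 0.7]
finger_gap: 0.994
gripper_force: 0.0
[ 0.5508362  -0.02658092  0.4197362 ] [ 3.80249780e-04  9.90870716e-01  1.34814964e-01 -6.40018140e-05] [ 0.003 -0.004 -0.001 -0.002 -0.001 -0.002 -0.001]
```

View pics/w1.png

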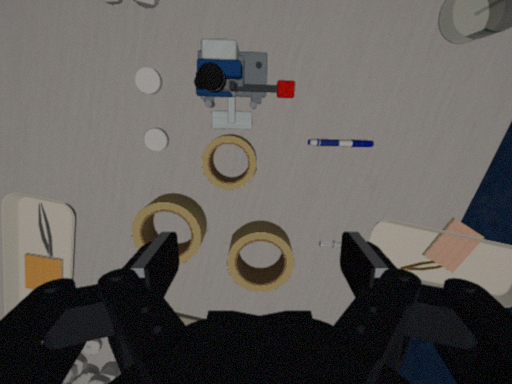

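The wrist view shows the stand almost aligned with the tool axes: knob top at (209,77), pad at (286,89), foot at (232,120) and roll at (230,163).

```bash
python3 - <<'E'
from h import *
v=np.load('w1.npy');st={'ee_pos':v[:3],'orientation':v[3:]}
w=cv2.imread('pics/w1.png');i=w.astype(int)
def best(m,roi):
    x0,y0,x1,y1=roi;mm=np.zeros(m.shape,np.uint8);mm[y0:y1,x0:x1]=m[y0:y1,x0:x1]
    c,_=cv2.findContours(mm,cv2.RETR_EXTERNAL,cv2.CHAIN_APPROX_NONE);return max(c,key=cv2.contourArea)
r=best((i[...,2]>120)&(i[...,1]<70),(270,70,305,105));rr=cv2.minAreaRect(r);print('red',rr)
print('padW',plane('wrist',*rr[0],.15,st),'X',cross(ray('wrist',*rr[0],st),ray('top',281,135.4)))
hsv=cv2.cvtColor(w,cv2.COLOR_BGR2HSV)
t=best((hsv[...,0]>10)&(hsv[...,0]<32)&(hsv[...,1]>60),(195,130,262,195));print('roll',cv2.fitEllipse(t))
f=best((i.min(2)>120)&(hsv[...,1]<60),(205,104,260,135));fr=cv2.minAreaRect(f);print('foot',fr,cv2.boundingRect(f))
k=best((i.max(2)<45),(190,58,235,100));print('knob',cv2.fitEllipse(k),cv2.boundingRect(k))
for n,p in(('knob',cv2.fitEllipse(k)[0]),):
    print(cross(ray('wrist',*p,st),ray('top',244.8,133.2)), cross(ray('top',244.8,133.2),ray('side',192.4,154)))
a=np.hstack([cv2.resize(w[30:135,185:305],(480,420),interpolation=cv2.INTER_CUBIC),cv2.resize(cv2.imread('pics/side0.png')[145:265,160:240],(280,420),interpolation=cv2.INTER_CUBIC)])
cv2.imwrite('pics/c2.png',a)
E
```

```text
red ((286.0, 89.0), (16.0, 16.0), 90.0)
padW [ 0.6602717  -0.03652178  0.15      ] X [ 0.66138021 -0.03642592  0.1384811 ]
roll ((228.8483123779297, 161.7081756591797), (53.76686477661133, 54.080265045166016), 16.603145599365234)
foot ((232.0, 119.0), (30.0, 54.0), 90.0) (205, 104, 55, 31)
knob ((210.1482391357422, 77.69384765625), (27.782638549804688, 30.920257568359375), 111.28628540039062) (195, 63, 32, 29)
[0.63932539 0.05300862 0.2389456 ] [0.63739276 0.05208789 0.2519403 ]
```

View pics/c2.png

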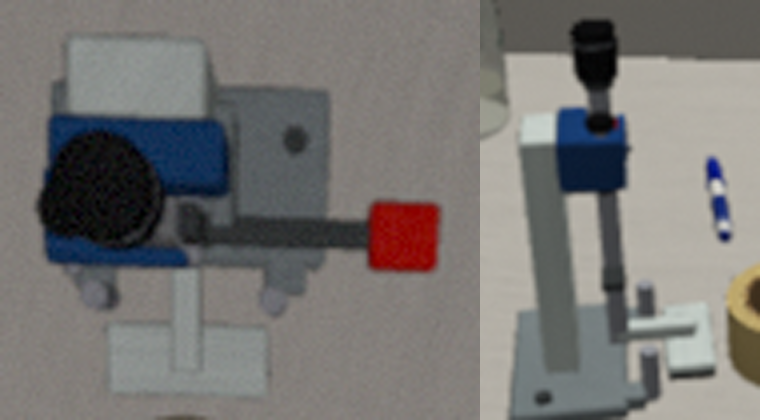

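The crop confirms that the stand is aligned to within about 0.02 rad of the tool, so its yaw is about 0.25. I'll estimate the knob height and work out the move in the tool frame.

```bash
python3 - <<'E'
from h import *
v=np.load('w1.npy');st={'ee_pos':v[:3],'orientation':v[3:]}
for z in(.258,.266,.274):
    print(z,proj('side',[.637,.052,z]),proj('top',[.637,.052,z]),proj('wrist',[.637,.052,z],st))
    print('  plane',plane('top',244.8,133.2,z),plane('wrist',211,76.7,z,st))
for z in(.022,.030,.038): print('foot',z,plane('wrist',232,120,z,st), plane('top',253.3,170,z))
for u,vv in((228.85,161.7),):print('roll',plane('wrist',u,vv,.048,st))
S=np.array([.637,.052]);psi=.25;print('foot exp',S-.048*np.array([np.cos(psi),np.sin(psi)]))
Rt=q(st['orientation']).as_matrix();print('move',Rt.T@(np.array([.637,.052,.30])-v[:3]))
E
```

```text
0.258 [np.float64(193.26061395623142), np.float64(151.58993080063416)] [np.float64(244.5405838024018), np.float64(131.76214516400069)] [np.float64(207.83331404540928), np.float64(78.2999657510504)]
  plane [0.63367724 0.05138104 0.258     ] [0.63938239 0.04917976 0.258     ]
0.266 [np.float64(192.9659762116811), np.float64(148.11752814048708)] [np.float64(244.32696135492142), np.float64(130.76759848570688)] [np.float64(206.41013884357983), np.float64(77.27734025860542)]
  plane [0.63143575 0.05088698 0.266     ] [0.63876311 0.04766175 0.266     ]
0.274 [np.float64(192.6686207422045), np.float64(144.6130961988304)] [np.float64(244.1089252881589), np.float64(129.7525036372743)] [np.float64(204.9048457247124), np.float64(76.19570876658878)]
  plane [0.62919427 0.05039293 0.274     ] [0.63814384 0.04614375 0.274     ]
foot 0.022 [0.59300946 0.03811135 0.022     ] [0.58990799 0.04004916 0.022     ]
foot 0.03 [0.59334886 0.03742163 0.03      ] [0.58854289 0.03976171 0.03      ]
foot 0.038 [0.59368826 0.03673191 0.038     ] [0.5871778  0.03947426 0.038     ]
roll [0.5180932 0.0231411 0.048    ]
foot exp [0.5904922  0.04012461]
move [ 0.10405353 -0.05279238  0.1196735 ]
```

```bash
python3 -m pendant '[[[0.05,-0.025,0.0,0,0,0.02,0.085],[0.104,-0.053,0.05,0,0,0.02,0.085],[0.104,-0.053,0.1,0,0,0.02,0.085],[0.104,-0.053,0.12,0,0,0.02,0.085],[0.104,-0.053,0.12,0,0,0.02,0.085]]]'
python3 - <<'E'
from h import *
st=manip.observe();w=manip.camera('wrist');np.save('w2.npy',np.r_[st['ee_pos'],st['orientation']])
i=w.astype(int);m=(i.max(2)<45).astype(np.uint8)
print('exp',proj('wrist',[.637,.051,.258],st))
for n,p in(('c',[.637,.051,.258]),):
    pass
vis=w.copy();u,v=proj('wrist',[.637,.051,.258],st);cv2.drawMarker(vis,(int(u),int(v)),(0,255,0),0,12)
cv2.imwrite('pics/w2.png',vis)
E
```

```text
time_s: 2.65
ee_pos: [0.6364, 0.0526, 0.2982]
orientation: [0.0, 0.992, 0.125, -0.001]
force: [0.6, -0.9, 1.4]
finger_gap: 0.999
gripper_force: 0.0
exp [np.float64(261.3058889317159), np.float64(213.23364264276964)]
```

View pics/w2.png

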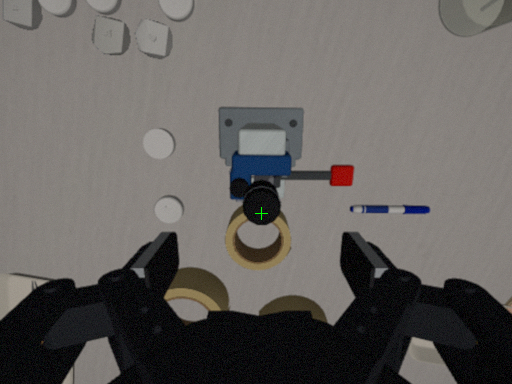

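The knob top is at about (262,208), 5 px from where I predicted it, so the knob sits 3 mm further ahead. The plate edges are level, so the yaw is right. Now I'll descend and grip.

```bash
python3 -m pendant '[[[0.003,0,0.03,0,0,0,0.085],[0.003,0,0.062,0,0,0,0.085],[0.003,0,0.062,0,0,0,0.06],[0.003,0,0.062,0,0,0,0.03],[0.003,0,0.062,0,0,0,0.015],[0.003,0,0.062,0,0,0,0.015],[0.003,0,0.062,0,0,0,0.015],[0.003,0,0.062,0,0,0,0.015]]]' 50
python3 -c "
from h import *
s=manip.observe();print(s['joint_vel'].round(3),s['force'],s['finger_gap']*.0854)"
```

```text
time_s: 3.7
ee_pos: [0.6414, 0.0524, 0.2404]
orientation: [0.002, 0.992, 0.125, 0.002]
force: [0.6, -5.6, 7.3]
finger_gap: 0.307
gripper_force: 49.0
[-0.    -0.002  0.     0.002 -0.001  0.001 -0.001] [ 0.63645905 -5.59956926  7.32313358] 0.026213102801968886
```

```bash
python3 -m pendant '[[[0.003,0,-0.003,0,0,0,0.015],[0.003,0,-0.006,0,0,0,0.015],[0.003,0,-0.009,0,0,0,0.015],[0.003,0,-0.012,0,0,0,0.015],[0.003,0,-0.015,0,0,0,0.015],[0.003,0,-0.018,0,0,0,0.015],[0.003,0,-0.021,0,0,0,0.015],[0.003,0,-0.024,0,0,0,0.015],[0.003,0,-0.027,0,0,0,0.015],[0.003,0,-0.03,0,0,0,0.015]]]'
python3 -m pendant '[[[0,0,0,0,0,0,0.015]]]'
```

```text
time_s: 4.95
ee_pos: [0.6414, 0.0523, 0.2662]
orientation: [0.002, 0.992, 0.125, -0.003]
force: [-4.6, -8.7, -10.7]
finger_gap: 0.304
gripper_force: 50.1
time_s: 5.08
ee_pos: [0.6414, 0.0524, 0.2667]
orientation: [0.002, 0.992, 0.125, -0.003]
force: [-6.7, -8.7, -5.9]
finger_gap: 0.303
gripper_force: 50.5
```

```bash
python3 -m pendant '[[[-0.002,0.001,-0.001,0,0,0,0.015],[-0.003,0.002,-0.003,0,0,0,0.015],[-0.003,0.002,-0.005,0,0,0,0.015],[-0.003,0.002,-0.007,0,0,0,0.015]]]'
python3 -m pendant '[[[0,0,-0.001,0,0,0,0.015],[0,0,-0.002,0,0,0,0.015],[0,0,-0.003,0,0,0,0.015],[0,0,-0.004,0,0,0,0.015]]]'
```

```text
time_s: 5.58
ee_pos: [0.6413, 0.0522, 0.2748]
orientation: [0.0, 0.992, 0.126, 0.001]
force: [6.3, -0.9, -9.6]
finger_gap: 0.304
gripper_force: 50.3
time_s: 6.08
ee_pos: [0.6413, 0.0522, 0.2789]
orientation: [0.0, 0.992, 0.126, 0.001]
force: [6.8, -2.8, -9.0]
finger_gap: 0.304
gripper_force: 50.3
```

```bash
for k in 1; do python3 -m pendant '[[[0.002,0,-0.001,0,0,0,0.015],[0.002,0.001,-0.002,0,0,0,0.015],[0.002,0.001,-0.003,0,0,0,0.015]]]'; done
python3 -m pendant '[[[0,0,-0.001,0,0,0,0.015],[0,0,-0.002,0,0,0,0.015],[0,0,-0.003,0,0,0,0.015]]]'
python3 -m pendant '[[[0,0,-0.001,0,0,0,0.015],[0,0,-0.002,0,0,0,0.015],[0,0,-0.003,0,0,0,0.015]]]'
```

```text
time_s: 6.45
ee_pos: [0.6414, 0.0522, 0.2812]
orientation: [0.0, 0.992, 0.126, -0.002]
force: [-4.6, -1.5, -9.6]
finger_gap: 0.308
gripper_force: 50.4
time_s: 6.82
ee_pos: [0.6414, 0.0523, 0.284]
orientation: [0.0, 0.992, 0.126, -0.002]
force: [-4.9, -2.0, -9.2]
finger_gap: 0.306
gripper_force: 50.3
time_s: 7.2
ee_pos: [0.6414, 0.0523, 0.287]
orientation: [0.0, 0.992, 0.126, -0.002]
force: [-5.0, -2.2, -9.2]
finger_gap: 0.306
gripper_force: 50.3
```

```bash
for k in 1; do python3 -m pendant '[[[0,0,-0.001,0,0,0,0.015],[0,0,-0.002,0,0,0,0.015]]]'; done
python3 -m pendant '[[[0,0,-0.001,0,0,0,0.015],[0,0,-0.002,0,0,0,0.015]]]'
python3 -m pendant '[[[0,0,-0.001,0,0,0,0.015],[0,0,-0.001,0,0,0,0.015]]]'
```

```text
time_s: 7.45
ee_pos: [0.6414, 0.0523, 0.2892]
orientation: [0.0, 0.992, 0.126, -0.002]
force: [-5.9, -2.4, -8.6]
finger_gap: 0.305
gripper_force: 50.4
time_s: 7.7
ee_pos: [0.6414, 0.0523, 0.291]
orientation: [0.0, 0.992, 0.126, -0.002]
force: [-5.2, -1.7, -8.3]
finger_gap: 0.304
gripper_force: 50.4
time_s: 7.95
ee_pos: [0.6414, 0.0523, 0.2922]
orientation: [0.0, 0.992, 0.126, -0.002]
force: [-5.5, -2.6, -7.5]
finger_gap: 0.305
gripper_force: 50.4
```

```bash
python3 -m pendant '[[[0,0,-0.001,0,0,0,0.015],[0,0,-0.002,0,0,0,0.015]]]'
python3 -m pendant '[[[0,0,-0.001,0,0,0,0.015],[0,0,-0.002,0,0,0,0.015]]]'
python3 -m pendant '[[[0,0,-0.001,0,0,0,0.015],[0,0,-0.002,0,0,0,0.015]]]'
```

```text
time_s: 8.2
ee_pos: [0.6414, 0.0522, 0.294]
orientation: [0.0, 0.992, 0.126, -0.002]
force: [-4.1, -2.2, -7.8]
finger_gap: 0.308
gripper_force: 50.4
time_s: 8.45
ee_pos: [0.6414, 0.0523, 0.2961]
orientation: [0.0, 0.992, 0.126, -0.002]
force: [-5.5, -2.5, -7.3]
finger_gap: 0.303
gripper_force: 50.4
time_s: 8.7
ee_pos: [0.6414, 0.0522, 0.2981]
orientation: [0.0, 0.992, 0.126, -0.002]
force: [-4.8, -1.7, -8.3]
finger_gap: 0.305
gripper_force: 50.4
```

```bash
python3 -m pendant '[[[0,0,-0.001,0,0,0,0.015],[0,0,-0.002,0,0,0,0.015]]]'
python3 -m pendant '[[[0,0,-0.001,0,0,0,0.015],[0,0,-0.001,0,0,0,0.015]]]'
python3 -m pendant '[[[0,0,-0.001,0,0,0,0.015],[0,0,-0.001,0,0,0,0.015]]]'
```

```text
time_s: 8.95
ee_pos: [0.6414, 0.0523, 0.3]
orientation: [0.0, 0.992, 0.126, -0.002]
force: [-4.9, -2.1, -8.9]
finger_gap: 0.306
gripper_force: 50.4
time_s: 9.2
ee_pos: [0.6414, 0.0523, 0.3012]
orientation: [0.0, 0.992, 0.126, -0.002]
force: [-5.9, -2.9, -8.0]
finger_gap: 0.308
gripper_force: 50.4
time_s: 9.45
ee_pos: [0.6414, 0.0523, 0.3022]
orientation: [0.0, 0.992, 0.126, -0.002]
force: [-5.6, -2.2, -7.5]
finger_gap: 0.301
gripper_force: 50.4
```

```bash
python3 -m pendant '[[[0,0,-0.001,0,0,0,0.015],[0,0,-0.001,0,0,0,0.015]]]'
python3 -m pendant '[[[0,0,-0.001,0,0,0,0.015],[0,0,-0.001,0,0,0,0.015]]]'
python3 -m pendant '[[[0,0,-0.001,0,0,0,0.015],[0,0,-0.001,0,0,0,0.015]]]'
python3 - <<'E'
from h import *
cv2.imwrite('pics/s3.png',cv2.resize(manip.camera('side')[80:280,130:290],(480,600),interpolation=cv2.INTER_CUBIC))
E
```

```text
time_s: 9.7
ee_pos: [0.6414, 0.0523, 0.3032]
orientation: [0.0, 0.992, 0.126, -0.002]
force: [-5.7, -1.4, -6.7]
finger_gap: 0.307
gripper_force: 50.4
time_s: 9.95
ee_pos: [0.6414, 0.0523, 0.3045]
orientation: [0.0, 0.992, 0.126, -0.002]
force: [-5.9, -1.3, -6.6]
finger_gap: 0.302
gripper_force: 50.6
time_s: 10.2
ee_pos: [0.6414, 0.0523, 0.3053]
orientation: [0.0, 0.992, 0.126, -0.002]
force: [-5.2, -2.5, -7.7]
finger_gap: 0.306
gripper_force: 50.4
```

View pics/s3.png

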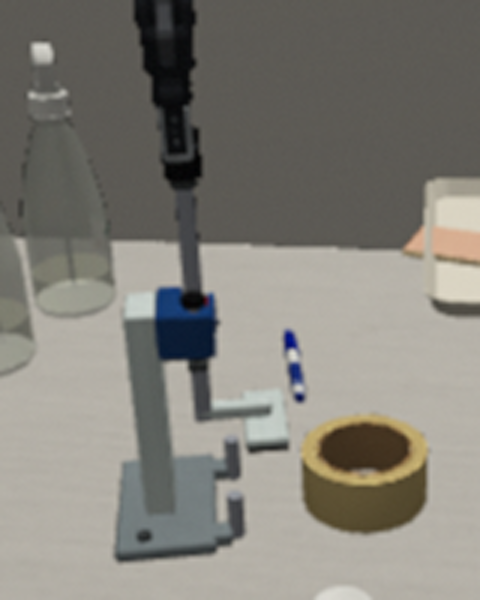

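The side crop shows the foot raised and the dark lug, at crop (198,363), almost touching the underside of the head. I'll continue in 1 mm steps.

```bash
python3 -m pendant '[[[0,0,-0.001,0,0,0,0.015],[0,0,-0.001,0,0,0,0.015]]]'
python3 -m pendant '[[[0,0,-0.001,0,0,0,0.015],[0,0,-0.001,0,0,0,0.015]]]'
```

```text
time_s: 10.5
ee_pos: [0.6414, 0.0522, 0.306]
orientation: [0.0, 0.992, 0.126, -0.002]
force: [-5.9, -1.8, -9.2]
finger_gap: 0.305
gripper_force: 50.4
time_s: 10.75
ee_pos: [0.6414, 0.0523, 0.3066]
orientation: [0.0, 0.992, 0.126, -0.002]
force: [-5.7, -2.3, -12.0]
finger_gap: 0.3
gripper_force: 50.1
```

```bash
python3 -m pendant '[[[0,0,-0.001,0,0,0,0.015],[0,0,-0.001,0,0,0,0.015],[0,0,-0.001,0,0,0,0.015]]]'
```

```text
time_s: 11.12
ee_pos: [0.6414, 0.0523, 0.3073]
orientation: [0.0, 0.992, 0.126, -0.002]
force: [-6.3, -1.6, -13.8]
finger_gap: 0.306
gripper_force: 50.0
```

The force went from about −7 N to −14 N, so the foot is against the stop. I'll ease down so the pawl takes it, then let go and back off upward.

```bash
python3 -m pendant '[[[0,0,0.001,0,0,0,0.015],[0,0,0.002,0,0,0,0.015],[0,0,0.003,0,0,0,0.015],[0,0,0.003,0,0,0,0.015],[0,0,0.003,0,0,0,0.05],[0,0,0.003,0,0,0,0.085],[0,0,0.003,0,0,0,0.085],[0,0,0.003,0,0,0,0.085],[0,0,-0.03,0,0,0,0.085],[0,0,-0.08,0,0,0,0.085]]]'
python3 - <<'E'
from h import *
st=manip.observe();print(st['ee_pos'],st['orientation'],st['force'],st['finger_gap'])
t=manip.camera('top');cv2.imwrite('pics/top4.png',t);h=cv2.cvtColor(t,cv2.COLOR_BGR2HSV)
m=((h[...,0]>10)&(h[...,0]<32)&(h[...,1]>60)).astype(np.uint8)
n,l,s,c=cv2.connectedComponentsWithStats(m)
for k in range(1,n):
    if s[k,4]>150: print(s[k],plane('top',s[k,0]+s[k,2]/2-.5,s[k,1]+s[k,3]/2-.5,.048))
E
```

```text
time_s: 12.38
ee_pos: [0.6421, 0.052, 0.3886]
orientation: [0.0, 0.992, 0.126, -0.001]
force: [0.1, 0.5, 0.3]
finger_gap: 0.999
gripper_force: 0.0
[0.64214271 0.05204579 0.38855105] [ 3.21861952e-05  9.92022993e-01  1.26051263e-01 -1.20803328e-03] [0.06883436 0.52536641 0.31225094] 0.9986229419729229
[  0   0  43  80 904] [0.98158961 0.74156447 0.048     ]
[203 232  47  50 830] [0.34210906 0.1132308  0.048     ]
[121 309  29  34 915] [0.15324071 0.36057907 0.048     ]
```

```bash
python3 -m pendant '[[[-0.06,0,0,0,0.1,0,0.06],[-0.12,0,0,0,0.2,0,0.06],[-0.18,0,0,0,0.25,0,0.06],[-0.205,0,0.06,0,0.25,0,0.06],[-0.205,0,0.12,0,0.25,0,0.06],[-0.205,0,0.18,0,0.25,0,0.06],[-0.205,0,0.24,0,0.25,0,0.06],[-0.205,0,0.27,0,0.25,0,0.06],[-0.205,0,0.27,0,0.25,0,0.06]]]'
python3 - <<'E'
from h import *
st=manip.observe();print(st['joints'].round(2));w=manip.camera('wrist')
Rm=q(st['orientation']).as_matrix();print(st['ee_pos'],Rm[:,0],Rm[:,2])
h=cv2.cvtColor(w,cv2.COLOR_BGR2HSV)
m=((h[...,0]>10)&(h[...,0]<32)&(h[...,1]>60)).astype(np.uint8)
n,l,s,c=cv2.connectedComponentsWithStats(m)
for k in range(1,n):
    if s[k,4]>300: print(s[k],c[k])
cv2.imwrite('pics/w5.png',w)
E
```

```text
time_s: 13.55
ee_pos: [0.4423, 0.0015, 0.1168]
orientation: [-0.017, 0.985, 0.125, 0.122]
force: [-0.5, 0.9, 0.6]
finger_gap: 0.705
gripper_force: 0.0
[ 0.69 -0.12 -0.71  2.22 -0.19  0.79 -1.22]
[0.44233035 0.00146728 0.11676475] [0.93904578 0.24267112 0.2435236 ] [ 0.2351857   0.06321938 -0.96989226]
[ 192   64  127  128 8226] [254.76768782 122.52552881]
[   6  214  174  119 8371] [ 79.30975989 258.61963923]
[ 257  273   70   48 2005] [296.54713217 296.9755611 ]
[ 368  320   59   64 1780] [393.71123596 352.85955056]
[  86  327   69   57 1663] [123.70475045 356.3229104 ]
```

View pics/w5.png

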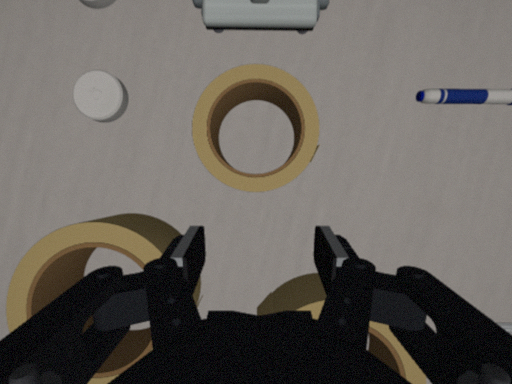

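The wrist view shows the target roll centred at (255,128), with cap b, the pen and the foot clear of it. The large left roll is near the left finger, so I'll compute the distances.

```bash
python3 - <<'E'
from h import *
st=manip.observe();w=cv2.imread('pics/w5.png')
c=plane('wrist',255.3,127.8,.048,st);print('roll',c)
for u,v in((319,128),(192,128),(255,64),(255,191.5)):print(np.linalg.norm(plane('wrist',u,v,.048,st)-c))
for z in(.048,.06,.07):
    a=[plane('wrist',u,v,z,st)[:2] for u,v in((200,310),(9,300),(103,222))];print(z,a)
    t=[plane('top',u,v,z)[:2] for u,v in((203,256.5),(254,256.5),(228,231),(228,281.5))];print('  top',t)
# side view of left roll: top rim centre / base
s=np.array([.640,.052]);ax=np.array([np.cos(.2527),np.sin(.2527)]);seat=s-.061*ax
n=np.array([-ax[1],ax[0]]);e=st['ee_pos'][:2]
print('seat',seat,'roll in stand',(c[:2]-s)@ax,(c[:2]-s)@n,'tcp',(e-s)@ax,(e-s)@n)
E
```

```text
roll [0.51767325 0.02344405 0.048     ]
0.0522684759315372
0.051934532286064095
0.051896103696453304
0.05228106596871931
0.048 [array([0.36016959, 0.0302897 ]), array([0.32866412, 0.18590733]), array([0.41121302, 0.12587967])]
  top [array([0.34157213, 0.1773973 ]), array([0.34276028, 0.03540556]), array([0.41258486, 0.10868983]), array([0.2740958 , 0.10666737])]
0.06 [array([0.36620855, 0.02914407]), array([0.33638489, 0.1764546 ]), array([0.41452721, 0.11963131])]
  top [array([0.34251976, 0.17526791]), array([0.34369332, 0.03501994]), array([0.4126604 , 0.10740422]), array([0.27587209, 0.1054066 ])]
0.07 [array([0.37124102, 0.02818939]), array([0.34281887, 0.16857732]), array([0.41728903, 0.11442433])]
  top [array([0.34330945, 0.17349342]), array([0.34447086, 0.03469859]), array([0.41272335, 0.10633288]), array([0.27735234, 0.10435596])]
seat [0.58093731 0.03674883] roll in stand -0.12558129806147778 0.0029349901622322257 tcp -0.20248711888394616 -5.8566046594982675e-05
```

```bash
python3 -m pendant '[[[-0.008,0,0.05,0,0,0,0.06],[-0.013,0,0.085,0,0,0,0.06],[-0.0154,0,0.102,0,0,0,0.06],[-0.0154,0,0.102,0,0,0,0.06],[-0.0154,0,0.102,0,0,0,0.06]]]'
python3 - <<'E'
from h import *
st=manip.observe();s=np.array([.640,.052]);ax=np.array([np.cos(.2527),np.sin(.2527)]);e=st['ee_pos'][:2]
print(st['joints'].round(2),(e-s)@ax,(e-s)@[-ax[1],ax[0]],q(st['orientation']).as_matrix().round(3).tolist())
E
```

```text
time_s: 14.22
ee_pos: [0.4557, 0.0033, 0.018]
orientation: [-0.015, 0.984, 0.125, 0.125]
force: [0.2, 0.0, 0.2]
finger_gap: 0.704
gripper_force: 0.0
[ 0.65  0.13 -0.74  2.28  0.09  0.52 -1.46] -0.19064892492222696 -0.001103627025677379 [[0.938, 0.25, 0.242], [0.242, -0.968, 0.061], [0.25, 0.002, -0.968]]
```

```bash
python3 -m pendant '[[[0.004,0,0.005,0,0,0,0.06],[0.008,0,0.006,0,0,0,0.06],[0.011,0,0.007,0,0,0,0.06],[0.0135,0,0.0078,0,0,0,0.06],[0.0165,0,0.0085,0,0,0,0.06],[0.0195,0,0.0093,0,0,0,0.06],[0.0225,0,0.01,0,0,0,0.06],[0.0252,0,0.0108,0,0,0,0.06],[0.028,0,0.0115,0,0,0,0.06],[0.031,0,0.0123,0,0,0,0.06]]]'
python3 -m pendant '[[[0.003,0,0.0008,0,0,0,0.06],[0.006,0,0.0015,0,0,0,0.06],[0.009,0,0.0023,0,0,0,0.06],[0.012,0,0.003,0,0,0,0.06],[0.015,0,0.0038,0,0,0,0.06],[0.018,0,0.0045,0,0,0,0.06],[0.021,0,0.0053,0,0,0,0.06],[0.024,0,0.006,0,0,0,0.06]]]'
python3 - <<'E'
from h import *
st=manip.observe();s=np.array([.640,.052]);ax=np.array([np.cos(.2527),np.sin(.2527)]);n=np.array([-ax[1],ax[0]]);e=st['ee_pos'][:2]
print((e-s)@ax,(e-s)@n)
w=manip.camera('wrist');t=manip.camera('top');cv2.imwrite('pics/w6.png',w);cv2.imwrite('pics/t6.png',t)
E
```

```text
time_s: 15.48
ee_pos: [0.4863, 0.0119, 0.0118]
orientation: [-0.016, 0.984, 0.125, 0.124]
force: [-0.2, -0.5, 0.5]
finger_gap: 0.702
gripper_force: 0.3
time_s: 16.48
ee_pos: [0.5102, 0.0181, 0.0119]
orientation: [-0.016, 0.984, 0.125, 0.124]
force: [0.2, -0.4, 0.2]
finger_gap: 0.705
gripper_force: 0.3
-0.13410674716197127 -0.00036330165327349727
```

View pics/w6.png

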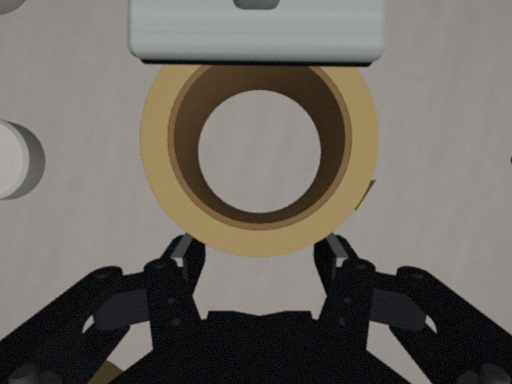

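The wrist view shows the roll cradled symmetrically between the fingertips and sliding under the raised foot. I'll continue gently.

```bash
python3 -m pendant '[[[0.002,0,0.0005,0,0,0,0.06],[0.004,0,0.001,0,0,0,0.06],[0.006,0,0.0015,0,0,0,0.06],[0.008,0,0.002,0,0,0,0.06],[0.01,0,0.0025,0,0,0,0.06],[0.012,0,0.003,0,0,0,0.06]]]'
python3 -m pendant '[[[0.001,0,0.0003,0,0,0,0.06],[0.002,0,0.0005,0,0,0,0.06]]]'
python3 -m pendant '[[[0.001,0,0.0003,0,0,0,0.06],[0.002,0,0.0005,0,0,0,0.06]]]'
```

```text
time_s: 17.32
ee_pos: [0.5222, 0.0212, 0.012]
orientation: [-0.016, 0.984, 0.125, 0.124]
force: [0.0, -0.2, 0.3]
finger_gap: 0.702
gripper_force: 0.3
time_s: 17.58
ee_pos: [0.5241, 0.0217, 0.012]
orientation: [-0.016, 0.984, 0.125, 0.124]
force: [0.3, -1.2, 0.5]
finger_gap: 0.704
gripper_force: 0.3
time_s: 17.82
ee_pos: [0.5261, 0.0222, 0.012]
orientation: [-0.016, 0.984, 0.125, 0.124]
force: [-0.2, 0.1, -0.4]
finger_gap: 0.702
gripper_force: 0.2
```

```bash
python3 -m pendant '[[[0.001,0,0.0003,0,0,0,0.06],[0.002,0,0.0005,0,0,0,0.06]]]'
python3 -m pendant '[[[0.001,0,0.0003,0,0,0,0.06],[0.002,0,0.0005,0,0,0,0.06]]]'
python3 -m pendant '[[[0.001,0,0.0003,0,0,0,0.06],[0.001,0,0.0003,0,0,0,0.06]]]'
```

```text
time_s: 18.08
ee_pos: [0.5281, 0.0228, 0.012]
orientation: [-0.016, 0.984, 0.125, 0.124]
force: [-0.4, 0.6, -0.2]
finger_gap: 0.702
gripper_force: 0.2
time_s: 18.32
ee_pos: [0.5301, 0.0233, 0.012]
orientation: [-0.016, 0.984, 0.125, 0.124]
force: [0.1, 0.3, -0.0]
finger_gap: 0.702
gripper_force: 0.2
time_s: 18.58
ee_pos: [0.531, 0.0236, 0.0119]
orientation: [-0.016, 0.984, 0.125, 0.124]
force: [-1.0, -1.0, 0.2]
finger_gap: 0.703
gripper_force: 0.5
```

```bash
python3 -m pendant '[[[0.001,0,0.0003,0,0,0,0.06],[0.001,0,0.0003,0,0,0,0.06]]]'
python3 -m pendant '[[[0.001,0,0.0003,0,0,0,0.06],[0.001,0,0.0003,0,0,0,0.06]]]'
python3 -m pendant '[[[0.001,0,0.0003,0,0,0,0.06],[0.001,0,0.0003,0,0,0,0.06]]]'
```

```text
time_s: 18.82
ee_pos: [0.5315, 0.0237, 0.0117]
orientation: [-0.016, 0.984, 0.125, 0.123]
force: [-5.0, -0.2, 3.2]
finger_gap: 0.704
gripper_force: 2.4
time_s: 19.08
ee_pos: [0.5318, 0.0238, 0.0114]
orientation: [-0.016, 0.984, 0.125, 0.122]
force: [-8.3, -1.3, 6.0]
finger_gap: 0.703
gripper_force: 4.7
time_s: 19.32
ee_pos: [0.5321, 0.0238, 0.011]
orientation: [-0.015, 0.985, 0.125, 0.122]
force: [-13.0, -2.3, 8.1]
finger_gap: 0.704
gripper_force: 7.2
```

The force step shows the roll is home against the posts. I'll back off slowly, then straight up, and check.

```bash
python3 -m pendant '[[[-0.003,0,-0.0008,0,0,0,0.06],[-0.006,0,-0.0015,0,0,0,0.06],[-0.010,0,-0.0025,0,0,0,0.06],[-0.02,0,-0.005,0,0,0,0.06],[-0.039,0,-0.01,0,0,0,0.06],[-0.039,0,-0.01,0,0,0,0.06]]]'
python3 - <<'E'
from h import *
st=manip.observe();w=manip.camera('wrist');cv2.imwrite('pics/w7.png',w);np.save('w7.npy',np.r_[st['ee_pos'],st['orientation']])
h=cv2.cvtColor(w,cv2.COLOR_BGR2HSV)
m=((h[...,0]>10)&(h[...,0]<32)&(h[...,1]>60)).astype(np.uint8)
n,l,s,c=cv2.connectedComponentsWithStats(m)
for k in range(1,n):
    if s[k,4]>300: print(s[k],c[k])
# outer rim points of the roll in the front half: lowest mask pixel per column; back-project to z=.048 and fit a circle of fixed radius
k=max(range(1,n),key=lambda k:s[k,4]*(abs(c[k][0]-256)<60));P=[]
for u in range(s[k,0]+8,s[k,0]+s[k,2]-8,4):
    col=np.where(l[:,u]==k)[0]
    if len(col): P.append(plane('wrist',u,col.max(),.048,st)[:2])
P=np.array(P)
from scipy.optimize import least_squares
f=least_squares(lambda x:np.hypot(*(P-x).T)-.0523,[.58,.037],loss='soft_l1',f_scale=.001);r=f.fun
S=np.array([.640,.052]);ax=np.array([np.cos(.2527),np.sin(.2527)]);nn=np.array([-ax[1],ax[0]])
print('roll',f.x,(f.x-S)@ax,(f.x-S)@nn,'res',np.abs(r).mean(),len(P))
E
```

```text
time_s: 20.08
ee_pos: [0.4938, 0.0134, 0.0116]
orientation: [-0.015, 0.984, 0.125, 0.123]
force: [0.9, 0.4, 0.2]
finger_gap: 0.701
gripper_force: 0.0
[  137     6   241   167 20403] [256.45115914  81.23726903]
[ 87 343  50  41 956] [113.51046025 365.4748954 ]
roll [0.58025895 0.03601907] -0.06183926132415532 -0.0005369857960174465 res 0.0006405123887603857 57
```

View pics/w7.png

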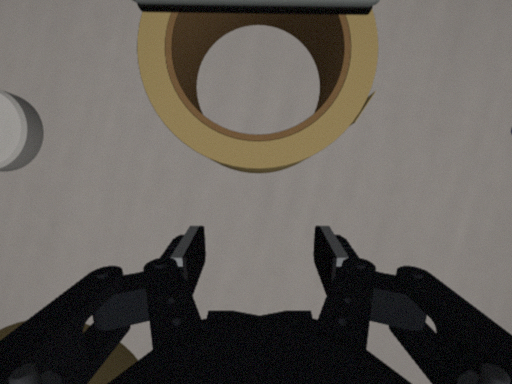

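The wrist view shows the roll home under the raised foot, and the circle fit puts it at −61.8 mm and −0.5 mm in stand axes, under 1 mm from the seat. Next is the lever.

```bash
python3 -m pendant '[[[0.013,0,-0.05,0,0,0,0.06],[0.028,0,-0.11,0,0,0,0.03],[0.043,0,-0.17,0,0,0,0],[0.058,0,-0.23,0,-0.05,0,0],[0.073,0,-0.29,0,-0.15,0,0],[0.085,0,-0.33,0,-0.25,0,0],[0.085,0,-0.33,0,-0.25,0,0],[0.085,0,-0.33,0,-0.25,0,0]]]'
python3 - <<'E'
from h import *
st=manip.observe();Rt=q(st['orientation']).as_matrix();print(Rt.round(3).tolist())
print(Rt.T@(np.array([.6615,-.0355,.17])-st['ee_pos']))
E
```

```text
time_s: 21.12
ee_pos: [0.496, 0.0146, 0.352]
orientation: [-0.0, 0.992, 0.126, 0.0]
force: [0.2, 1.2, -0.6]
finger_gap: -0.0
gripper_force: 0.0
[[0.968, 0.251, 0.0], [0.251, -0.968, 0.001], [0.0, -0.001, -1.0]]
[0.14766208 0.09015295 0.18191645]
```

```bash
python3 -m pendant '[[[0,0.05,0,0,0,0,0],[0.04,0.09,0,0,0,0,0],[0.1,0.09,0,0,0,0,0],[0.148,0.09,0.03,0,0,0,0],[0.148,0.09,0.08,0,0,0,0],[0.148,0.09,0.12,0,0,0,0],[0.148,0.09,0.12,0,0,0,0],[0.148,0.09,0.12,0,0,0,0]]]'
python3 - <<'E'
from h import *
st=manip.observe();w=manip.camera('wrist');i=w.astype(int)
m=((i[...,2]>110)&(i[...,1]<70)).astype(np.uint8)
n,l,s,c=cv2.connectedComponentsWithStats(m)
for k in range(1,n):
    if s[k,4]>80:
        x,y,ww,hh,_=s[k];print(s[k]);p=plane('wrist',x+ww/2-.5,y+hh/2-.5,.15,st);print(p)
        print([plane('wrist',u,v,.15,st)[:2].round(4) for u,v in((x,y),(x+ww,y),(x,y+hh),(x+ww,y+hh))])
Rt=q(st['orientation']).as_matrix();print(Rt.T@(p-st['ee_pos']),st['ee_pos'])
t=manip.camera('top');cv2.imwrite('pics/w8.png',w)
E
```

```text
time_s: 22.12
ee_pos: [0.6619, -0.0358, 0.2345]
orientation: [0.0, 0.992, 0.126, 0.001]
force: [-0.3, 1.3, 0.3]
finger_gap: 0.0
gripper_force: 0.0
[245 182  28  25 656]
[ 0.66350135 -0.03504026  0.15      ]
[array([ 0.671 , -0.0212]), array([ 0.6769, -0.0444]), array([ 0.6491, -0.0265]), array([ 0.6552, -0.0503])]
[ 0.00162368 -0.00036129  0.08447269] [ 0.661854   -0.03576403  0.23446991]
```

```bash
python3 -m pendant '[[[0.001,0,0.05,0,0,0,0],[0.001,0,0.078,0,0,0,0],[0.001,0,0.082,0,0,0,0],[0.001,0,0.085,0,0,0,0],[0.001,0,0.088,0,0,0,0],[0.001,0,0.091,0,0,0,0],[0.001,0,0.094,0,0,0,0],[0.001,0,0.097,0,0,0,0],[0.001,0,0.099,0,0,0,0],[0.001,0,0.1,0,0,0,0]]]'
```

```text
time_s: 23.48
ee_pos: [0.6624, -0.0354, 0.1325]
orientation: [-0.0, 0.992, 0.126, -0.0]
force: [0.0, 0.9, 1.9]
finger_gap: 0.003
gripper_force: 0.8
```

```bash
python3 -m pendant '[[[0,0,0,0,0,0,0],[0,0,0,0,0,0,0],[0,0,0,0,0,0,0],[0,0,0,0,0,0,0],[0,0,0,0,0,0,0],[0,0,0,0,0,0,0],[0,0,0,0,0,0,0],[0,0,0,0,0,0,0],[0,0,0,0,0,0,0],[0,0,0,0,0,0,0]]]'
cat > kn.py <<'E'
from h import *
# knob height from the side view: black column at the knob's image place
s=manip.camera('side');cv2.imwrite('pics/s_%d.png'%int(manip.observe()['time_s']*100),s)
m=(s.astype(int).max(2)<50).astype(np.uint8);m[:, :180]=0;m[:,206:]=0;m[:90]=0;m[185:]=0
n,l,st,c=cv2.connectedComponentsWithStats(m)
print([(st[k].tolist(),c[k].round(1).tolist()) for k in range(1,n) if st[k,4]>20])
for r in(0,.038,.04,.064): print(r,np.round([proj('side',[.640,.052,.222+r]),proj('side',[.640,.052,.258+r])],1).tolist())
E
python3 kn.py
```

```text
time_s: 24.72
ee_pos: [0.6625, -0.0355, 0.1327]
orientation: [0.0, 0.992, 0.126, -0.0]
force: [-0.1, -0.3, 1.5]
finger_gap: 0.001
gripper_force: 0.8
[([180, 108, 26, 9, 140], [192.1, 113.1]), ([180, 117, 26, 56, 812], [192.5, 138.7]), ([190, 177, 9, 6, 43], [194.1, 179.5])]
0 [[193.2, 166.8], [191.9, 151.5]]
0.038 [[191.8, 150.7], [190.4, 134.8]]
0.04 [[191.8, 149.8], [190.4, 133.9]]
0.064 [[190.8, 139.3], [189.4, 122.9]]
```

```bash
cat > lug.py <<'E'
import sys,cv2,numpy as np
for f in sys.argv[1:]:
    s=cv2.imread(f).astype(int).max(2)[194:235,192:204]
    print(f,[int(v) for v in s.min(1)])
E
ls pics; python3 lug.py pics/side0.png pics/s_24*.png
```

```text
c1.png
c2.png
s3.png
s_2477.png
side0.png
t6.png
top0.png
top4.png
w1.png
w2.png
w5.png
w6.png
w7.png
w8.png
pics/side0.png [48, 48, 48, 46, 48, 35, 39, 63, 70, 71, 69, 68, 70, 70, 70, 69, 69, 70, 69, 69, 69, 68, 70, 70, 70, 69, 68, 60, 56, 57, 57, 52, 38, 33, 55, 69, 70, 69, 69, 68, 69]
pics/s_2477.png [48, 48, 48, 47, 48, 35, 39, 62, 69, 70, 69, 69, 68, 62, 58, 57, 57, 49, 33, 34, 56, 69, 68, 69, 69, 68, 68, 69, 69, 68, 68, 68, 73, 75, 75, 89, 145, 148, 129, 126, 124]
```

The lug has moved about 14 px, so the rail is near 0.037 and the foot is down on the roll. Now I'll release the lever and retreat.

```bash
python3 -m pendant '[[[0,0,-0.005,0,0,0,0],[0,0,-0.01,0,0,0,0],[0,0,-0.016,0,0,0,0],[0,0,-0.024,0,0,0,0],[0,0.02,-0.07,0,0,0,0],[0,0.06,-0.13,0,0,0,0],[0,0.12,-0.19,0,0,0,0],[0,0.18,-0.2,0,0,0,0],[0,0.24,-0.2,0,0,0,0],[0,0.24,-0.2,0,0,0,0]]]'
python3 kn.py; python3 - <<'E'
from h import *
t=manip.camera('top');h=cv2.cvtColor(t,cv2.COLOR_BGR2HSV);cv2.imwrite('pics/t9.png',t)
print('lug px/38mm',proj('side',[.64,.06,.06])[1]-proj('side',[.64,.06,.098])[1])
m=((h[...,0]>10)&(h[...,0]<32)&(h[...,1]>60)).astype(np.uint8);m[:165]=0;m[215:]=0;m[:,:235]=0;m[:,285:]=0
p=np.argwhere(m)[:,::-1];print('roll bbox',p.min(0),p.max(0))
P=np.array([plane('top',u,p[p[:,0]==u][:,1].max(),.048)[:2] for u in range(p[:,0].min()+4,p[:,0].max()-3)])
from scipy.optimize import least_squares
f=least_squares(lambda x:np.hypot(*(P-x).T)-.0523,[.58,.037],loss='soft_l1',f_scale=.001);print(f.x)
E
python3 lug.py pics/s_2[5-9]*.png
```

```text
time_s: 26.02
ee_pos: [0.7223, -0.2725, 0.3328]
orientation: [0.001, 0.992, 0.124, 0.0]
force: [0.0, 1.5, 0.1]
finger_gap: -0.002
gripper_force: 0.0
[([185, 134, 13, 21, 233], [191.0, 143.6]), ([190, 177, 8, 6, 40], [193.6, 179.6])]
0 [[193.2, 166.8], [191.9, 151.5]]
0.038 [[191.8, 150.7], [190.4, 134.8]]
0.04 [[191.8, 149.8], [190.4, 133.9]]
0.064 [[190.8, 139.3], [189.4, 122.9]]
lug px/38mm 13.582563573637884
roll bbox [237 165] [271 191]
[0.57854652 0.03605188]
pics/s_2607.png [47, 48, 47, 46, 47, 34, 38, 61, 68, 69, 69, 69, 67, 60, 55, 56, 55, 47, 32, 34, 56, 66, 69, 69, 66, 67, 67, 68, 68, 67, 67, 66, 70, 75, 72, 86, 143, 148, 127, 124, 122]
```

```bash
python3 -c "
from bench import manip
print(manip.close_job())"
```

```text
the job is handed in; nothing more can be done
None
```

The job is handed in, with no result returned: the foot was raised to the stop and caught by the pawl, the roll was pushed home against both posts, and after the lever press the foot rests on the roll (rail about 0.038), with the robot clear.

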